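# Select the ring gear on the pump drive and start it

## Robot

A 6-joint arm with a two-finger parallel gripper is mounted at the origin on a cart in front of the work surface, level with it; the furniture and walls round the work are solid. World frame = base frame: x ahead of the robot, y to its left, z up, the work surface at z = 0. Lengths are in m, angles in rad, forces in N, time in s.
With the tool pointing down it reaches from about 0.35 to 0.975 m from the base axis. Payload 4.9 kg.
Tool frame: the origin (TCP) lies on the centre line of the jaws, within the pads' length; the fingertips stand 14 mm ahead of it and the grasp point (between the pads) lies 5 mm behind it (manip.nose_length is the distance from the TCP to the fingertips, in m); z points along the fingers, y is the line along which they close (so a half turn about z gives the same grasp; the last joint's range is limited). The gripper opens to 85 mm and grips with 20 to 120 N. Pads are 22 mm wide; open, the fingers measure 114 mm over their backs; the gripper's body (76 mm by 85 mm) begins 54 mm behind the grasp point. The pads swing forward as they close: fully open they stand 13 mm farther back than shut.
Start: joints at [-1.425, 0.053, 1.613, -0, 1.476, -0.119], TCP at [0.164, -0.603, 0.245] pointing down, gripper open.
Joint ranges: [-3.01, 3.01], [-1.01, 2.22], [0.06, 2.58], [-1.02, 4.17], [0.09, 2.62], [-3.14, 3.14]. Speed limits (rad/s): [2.57, 2.57, 3.14, 3.14, 3.14, 3.14].

## Interface

Orientations are given as a unit quaternion [w, x, y, z].
In Python, from plant import manip, imaging gives the robot as it stands.
- The arm moves only by the tool play_rows, never from a script. Its argument "commands" is a list of rows, each a list of 6 numbers: the shift along the tool's x, y, z in mm, then the turn, a rotation vector about the tool's x, y, z in degrees. A call has 1 to 5 rows; each row shifts and turns the commanded pose from where the row before left it, along the tool's axes as they then stand; what a row does not reach is not made up. A row lasts 1/12 s, in which the tool goes at most 41.7 mm and 7.16 degrees, less where a joint would pass 70% of its speed; a pose out of reach is approached as far as the arm can. A call is refused whole if a number of a shift passes 41.7 or a number of a turn 7.16, either way. A call with a gripper value outside its range is refused whole. "hand" is the finger opening in mm, from 0 to 85.4, set as the call begins (left out, the last holds). The fingers move at their own pace and stop on an object; the grip force is fixed at half the most. Time passes only in rows, so rows that do not move let the fingers close. It gives the time, the measured TCP pose, the force, the opening and the grip force at its end, in the units of the state.
- manip.state(): the state, without advancing time (a new reading comes with each control period).
- imaging.grab_frame(name): name is "scene" or "top" or "wrist"; returns a dict with "image" (400x640x3 uint8, red, green, blue), "fx", "fy", "cx", "cy" (pixels), "R" (3x3) and "t" (3): a world point X has camera coordinates R X + t; the wrist camera has in their place "mount" (4x4, takes a point from camera to tool coordinates, whose origin is the TCP and whose axes are the flange's). Camera axes: x right, y down, z forward; pixel columns grow to the right and rows downward; lengths in m; the calibration is good to about 2 mm. A picture is of the moment at which its call begins: read the wrist's pose just before it. There is no depth.
- manip.job_done(): hands the job in; it is judged then, once.
The state is a dict: "time": time; "joint_pos": joint angles; "joint_vel": joint speeds; "joint_efforts": joint torques, N m; "tool_pos": TCP position; "tool_rot": TCP orientation; "contact_force": force on the tool from outside, world axes, zero at the start; "ft_torque": the same for the moment, N m; "gripper_width": opening from 0.0 (shut) to 1.0 (fully open); "grasp_force": force on a finger pad.
Only numpy, scipy, OpenCV 4.12 (cv2) and the standard library are available. Lean on these libraries where they do the work, as an engineer would, in place of code of your own. Each camera call takes 0.05 s, during which the arm holds its last target. There are 200 camera calls.

## Task

Change gear on the pump drive unit: with the fingertips, push the gear lever through the gate, fully home into the slot marked with the ring, without engaging any of the other three marked slots on the way. Then press the start button fully down and let it come up again. Push the lever gently and do not grip it, and leave the things standing around where they are.

Things in the scene. Friction and masses are not known exactly. Their poses are not given: they have to be found in the camera images.
- drive_unit: white housing fixed to the worktop, 150 mm (x) by 240 mm (y); origin at the centre of its underside, x axis away from the robot's side, y left, z up (position and yaw vary). Deck at z = 70 mm; a steel gate plate, 140 (x) by 124 (y) mm, top at z = 80 mm, covers its right part; the start button and a vial are on its left part
- gate_center (a point): centre of the gate on the plate's top; x 0, y -40, z 80 mm in the drive unit. The gate is an H with a third, unmarked leg in the middle: three slots along the unit's x (at y -30, 0, +30 mm from here), each 65 mm long, 16 mm wide, joined by one cross slot 18 mm wide along y through here. The lever can change legs only when in the cross slot
- lever_knob (a point): middle of the black hand knob (29 mm across near the top, 18 mm at its foot, 44 mm tall) on a 9 mm steel stem that tilts both ways about a pivot 70 mm below gate_center. 122 mm from the pivot: 52 mm above the plate when upright; in an outer slot's end about 43 mm in x, 47 mm in y from gate_center. Stays where left; 1 to 2 N at the knob move it
- lever_neck (a point): point of the lever's stem 70 mm from the pivot, at the level of the gate plate: its place in the slot. Fully home in a marked slot it is about 25 mm horizontally from the origin of that slot's marker
- lever (a joint): tilt of the lever along the unit's x: 0 in the cross slot, + away from the robot's side, stops at -0.36 and +0.36 rad (fully home in a near or far slot). It starts in the far half of the middle leg, out of the cross slot
- lever_cross (a joint): tilt of the lever along the unit's y: 0 in the middle leg, + to the left; well inside the left leg above +0.40, the right leg below -0.40 (stops at +-0.42 rad)
- mark_ring: the target slot's marker, a ring 26 mm outside and 15 mm inside: flat black symbol, 3 mm high, fixed on the gate plate at the outer end of one of the four outer slots (which one varies); origin at the centre of its underside, +-50 mm in the unit's x and +-30 mm in its y from gate_center; axes as the drive unit
- mark_bar: one straight bar 26 mm long along y, 6 mm wide: flat black symbol, 3 mm high, fixed on the gate plate at the outer end of one of the four outer slots (which one varies); origin at the centre of its underside, +-50 mm in the unit's x and +-30 mm in its y from gate_center; axes as the drive unit
- mark_cross: a plus-shaped cross, 26 mm by 26 mm, arms 6 mm wide: flat black symbol, 3 mm high, fixed on the gate plate at the outer end of one of the four outer slots (which one varies); origin at the centre of its underside, +-50 mm in the unit's x and +-30 mm in its y from gate_center; axes as the drive unit
- mark_square: a solid square of 22 mm: flat black symbol, 3 mm high, fixed on the gate plate at the outer end of one of the four outer slots (which one varies); origin at the centre of its underside, +-50 mm in the unit's x and +-30 mm in its y from gate_center; axes as the drive unit
- start_button_top (a point): centre of the top of the round grey start button, 26 mm across, in a black collar on the left part of the deck, at x -25, y +78, z 92 mm in the drive unit's frame when up; pressed straight down
- start_button (a joint): travel of the start button in m: 0 up, 0.006 fully down (spring, 4 N at the bottom); counts as pressed beyond 0.0045
- vial: bystander: loose glass sample vial with screw cap, 27 mm across, 66 mm tall, standing on the deck of the drive unit behind the start button; origin at the centre of its foot
- sample_cup: bystander: loose sample cup with screw lid, 62 mm across, 69 mm tall, on the worktop left of the unit; origin at the centre of its foot
- small_bottle: bystander: loose brown bottle, 38 mm across, 75 mm tall, on the worktop right of the unit, the one farther from the robot; origin at the centre of its foot
- second_bottle: bystander: loose white bottle, 38 mm across, 75 mm tall, on the worktop right of the unit, the one nearer the robot; origin at the centre of its foot
- marker_pen: bystander: loose felt marker lying on the worktop in front of the unit, 124 mm long, 15 mm thick; origin at the middle of its underside, y axis along it

How it is judged:
On the way, in this order (a step that is already met when the one before it is completed fails the run):
1. the lever is fully home in the slot marked with the ring (horizontal distance between lever_neck and mark_ring below 0.029 m), for 0.2 s.
2. the start button is pressed fully down (value of joint start_button above 0.0045 m and horizontal distance between lever_neck and mark_ring below 0.029 m), for 0.05 s.
At the end, for the whole second after the job is handed in: The lever rests fully home in the slot marked with the ring (lever_neck within 29 mm horizontally of the ring's centre; 25 mm at the stop), the start button is up again (less than 1.5 mm down), and the vial, cup, bottles and marker pen are within 20 mm of where they were, the standing ones upright (horizontal distance between lever_neck and mark_ring below 0.029 m and value of joint start_button below 0.0015 m and velocity of joint lever between -0.05 and 0.05 rad/s and distance of each of vial, sample_cup, small_bottle, second_bottle, marker_pen from where it was at the start of the episode below 0.02 m and angle between each of vial, sample_cup, small_bottle, second_bottle's own z axis and vertical below 0.2 rad); the robot touches nothing.
It fails at once if the lever engages a wrong slot (fully home at the bar, cross or square) (horizontal distance between lever_neck and mark_bar below 0.029 m or horizontal distance between lever_neck and mark_cross below 0.029 m or horizontal distance between lever_neck and mark_square below 0.029 m).
It fails at once if the start button is pressed (more than 4.5 mm) before the lever is home at the ring (value of joint start_button above 0.0045 m and not (horizontal distance between lever_neck and mark_ring below 0.029 m)).
It fails at once if the lever is gripped or forced (the fingers' contact force on it over 30 N) (contact force between the fingers and lever above 30 N).
It fails at once if a bystander is knocked, carried off or lifted (distance of any of vial, sample_cup, small_bottle, second_bottle, marker_pen from where it was at the start of the episode above 0.03 m).
It also fails if it takes over 72 s, if anything falls off the work surface, if the arm or the gripper's body presses on something with over 40 N, if the wrist force passes 120 N, or if a joint passes its speed limit or range.

## Working session

There is one attempt and no reset: what is moved stays moved. The work goes in short steps, Python scripts to look and compute and a tool call to move; the robot and the scene stay as the last step left them, time stands still between calls to the robot, and variables do not carry over. Pictures are saved under pics/ and viewed, at most 10 in all, crops included, and the job is handed in when it is done.

Besides the shell and the picture viewer there is one more tool, called as a command line: name --pt "numbers of a row" for each row, then --argument value for the rest. play_rows: Moves the arm, as the interface text tells. Its arguments: {"type":"object","properties":{"commands":{"type":"array","items":{"type":"array","items":{"type":"number"}}},"hand":{"type":"number"}},"required":["commands"]}

```bash
mkdir -p pics; cat > h.py <<'E'
import numpy as np, cv2, sys
from plant import manip, imaging
def ray(f,u,v,z):
    R=np.array(f["R"]);t=np.array(f["t"]);c=-R.T@t
    d=R.T@np.array([(u-f["cx"])/f["fx"],(v-f["cy"])/f["fy"],1]); return c+d*(z-c[2])/d[2]
def proj(f,X):
    p=np.array(f["R"])@np.array(X)+np.array(f["t"]); return np.array([f["fx"]*p[0]/p[2]+f["cx"],f["fy"]*p[1]/p[2]+f["cy"]])
def save(f,n): cv2.imwrite("pics/"+n,f["image"][:,:,::-1])
E
python3 - <<'E'
from h import *
for n in("top","scene"):
    f=imaging.grab_frame(n); save(f,n+"1.png"); print(n,f["fx"],-np.array(f["R"]).T@f["t"],np.round(f["R"],2).tolist())
s=manip.state();print(s)
E
```

```text
top 363.06707328323705 [ 0.3132204  -0.08659792  0.94088845] [[0.01, -1.0, -0.0], [-0.98, -0.01, -0.22], [0.22, 0.0, -0.98]]
scene 429.0278251566873 [-0.13540723 -0.50407757  0.4610372 ] [[0.57, -0.82, 0.02], [-0.35, -0.26, -0.9], [0.74, 0.5, -0.44]]
{'time': 0.1, 'joint_pos': array([-1.42502267e+00,  5.32934551e-02,  1.61413662e+00,  7.08804366e-06,
        1.47601861e+00, -1.19009030e-01]), 'joint_vel': array([-0.00081583, -0.00223146, -0.00409673,  0.00096722,  0.00112699,
        0.00235991]), 'joint_efforts': array([-3.54149570e-04, -3.94904780e+01, -3.71364462e+01, -1.31088354e-04,
        3.89857640e-03,  1.82635910e-05]), 'tool_pos': array([ 0.16348088, -0.60268722,  0.24419631]), 'tool_rot': array([-9.27979680e-04,  9.91248677e-01,  1.32004543e-01, -8.89113798e-06]), 'contact_force': array([ 0.67560564, -1.28340076, -0.11414637]), 'ft_torque': array([ 0.00299366,  0.03703757, -0.00633786]), 'grasp_force': 0.0, 'gripper_width': 1.0024000169282234}
```

View pics/top1.png

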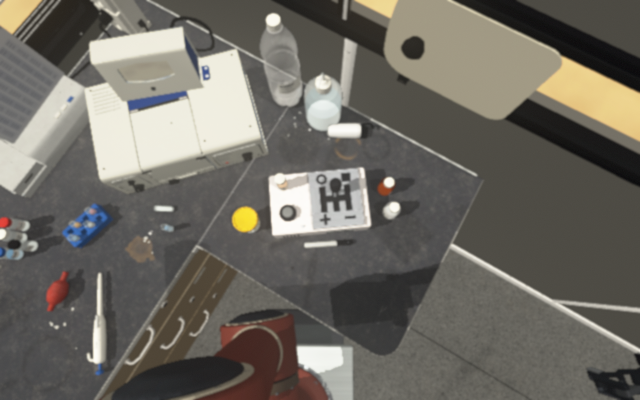

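View pics/scene1.png

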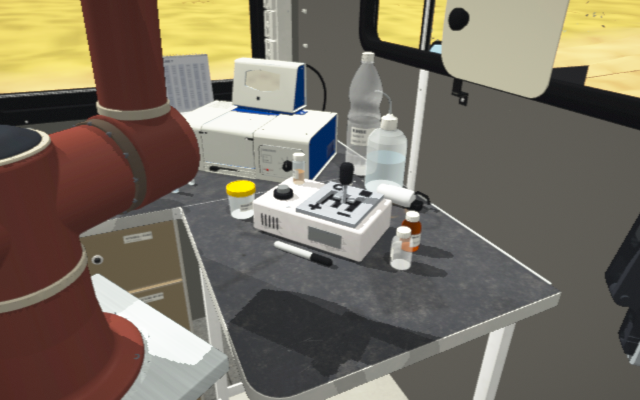

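The top view shows the unit at columns 270–370, rows 168–236. The ring looks to be at about (321,179), far left, with the cross near left at (325,219) and the bar near right at (350,217). I'll measure and zoom in.

```bash
python3 - <<'E'
from h import *
f=imaging.grab_frame("top"); im=f["image"]
c=cv2.resize(im[155:250,225:415],None,fx=4,fy=4,interpolation=cv2.INTER_CUBIC)
g=imaging.grab_frame("scene"); d=cv2.resize(g["image"][150:230,270:400],(760,468),interpolation=cv2.INTER_CUBIC)[:,:]
cv2.imwrite("pics/c1.png",c[:,:,::-1])
# unit outline: bright or plate gray vs dark table
hsv=cv2.cvtColor(im,cv2.COLOR_RGB2HSV)
m=((hsv[...,2]>190)&(hsv[...,1]<50)).astype(np.uint8)
m[:,:262]=0;m[:,374:]=0;m[:160]=0;m[240:]=0
pts=np.argwhere(m)[:,::-1].astype(np.float32)
r=cv2.minAreaRect(pts);print(r,cv2.boxPoints(r).tolist())
B=[ray(f,*p,0.07) for p in cv2.boxPoints(r)]
print(np.round(B,4))
E
```

```text
((318.44140625, 200.2086181640625), (61.72932052612305, 98.78557586669922), 84.64418029785156) [[266.3833312988281, 174.08905029296875], [364.7376403808594, 164.86834716796875], [370.4994812011719, 226.32818603515625], [272.1451721191406, 235.54888916015625]]
[[ 0.5621  0.0534  0.07  ]
 [ 0.5875 -0.1922  0.07  ]
 [ 0.4328 -0.2029  0.07  ]
 [ 0.4091  0.0334  0.07  ]]
```

View pics/c1.png

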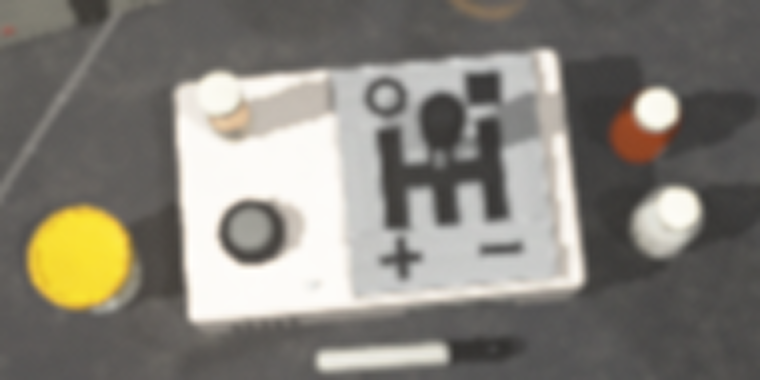

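The crop shows the ring far left at (385,97), the square far right (484,88), the cross near left (400,257) and the bar near right (500,247). The button is at (252,232) and the knob top at about (442,112).

```bash
cat >> h.py <<'E'
C=None
def q2R(q):
    from scipy.spatial.transform import Rotation as Ro
    return Ro.from_quat([q[1],q[2],q[3],q[0]]).as_matrix()
E
python3 - <<'E'
from h import *
f=imaging.grab_frame("top")
px=lambda u,v:(225+(u+.5)/4-.5,155+(v+.5)/4-.5)
M=np.array([ray(f,*px(*p),z)[:2] for p,z in[((385,97),.083),((484,88),.083),((400,257),.083),((500,247),.083)]])
L=np.array([[50,30],[50,-30],[-50,30],[-50,-30]])/1000
c=M.mean(0); H=M-c; yaw=np.arctan2((L[:,0]*H[:,1]-L[:,1]*H[:,0]).sum(),(L*H).sum())
R=np.array([[np.cos(yaw),-np.sin(yaw)],[np.sin(yaw),np.cos(yaw)]])
print("gate",c,"yaw",np.degrees(yaw),"res",np.round((M-c-L@R.T)*1000,1).tolist())
print("button pred",c+R@[-.025,.118],"meas",ray(f,*px(252,232),.092))
for n,p,z in(("knobtop",(442,110),.15),("vialtop",(220,92),.136),("vialbase",(232,122),.08),("cup",(80,257),.069),("brown",(658,108),.075),("white",(681,210),.075)):
    w=ray(f,*px(*p),z)[:2]; print(n,w,"gate frame mm",np.round(R.T@(w-c)*1000))
E
```

```text
gate [ 0.50072829 -0.11746429] yaw 5.46501019849555 res [[-0.6, 0.3], [-0.3, -0.6], [0.1, 0.2], [0.8, 0.2]]
button pred [ 0.46460385 -0.0023816 ] meas [ 0.46123985 -0.00433458  0.092     ]
knobtop [ 0.52136476 -0.11502608] gate frame mm [21.  0.]
vialtop [0.53499617 0.01197808] gate frame mm [ 46. 126.]
vialbase [0.5314575  0.01089268] gate frame mm [ 43. 125.]
cup [0.44925238 0.10183762] gate frame mm [-30. 223.]
brown [ 0.54314891 -0.25079308] gate frame mm [  30. -137.]
white [ 0.47928244 -0.26248729] gate frame mm [ -35. -142.]
```

play_rows --pt "20 -20 0 0 0 4.85" --pt "28 -28 0 0 0 4.85" --pt "28 -28 0 0 0 0" --pt "28 -28 0 0 0 0" --pt "28 -28 0 0 0 0" --hand 0

```text
time: 0.67
tool_pos: [0.2764, -0.453, 0.2452]
tool_rot: [-0.0, 0.999, 0.047, 0.0]
contact_force: [0.4, -0.7, -0.5]
gripper_width: 0.299
grasp_force: 0.0
```

play_rows --pt "28 -28 0 0 0 0" --pt "28 -28 0 0 0 0" --pt "28 -28 0 0 0 0" --pt "28 -28 0 0 0 0" --pt "28 -28 0 0 0 0"

```text
time: 1.08
tool_pos: [0.4026, -0.3, 0.2454]
tool_rot: [0.0, 0.999, 0.048, 0.0]
contact_force: [1.1, -1.0, -0.3]
gripper_width: 0.001
grasp_force: 0.0
```

```bash
cat >> h.py <<'E'
G=np.array([.50073,-.11746]); Y=np.radians(5.465)
RG=np.array([[np.cos(Y),-np.sin(Y)],[np.sin(Y),np.cos(Y)]])
def st():
    s=manip.state(); q=s["tool_rot"]; Rt=q2R(q)
    print("t",s["time"],"gate mm",np.round(RG.T@(s["tool_pos"][:2]-G)*1000,1),"z",round(s["tool_pos"][2]*1000,1),"yaw",np.degrees(np.arctan2(Rt[1,0],Rt[0,0])),"zt",np.round(Rt[:,2],4),"F",np.round(s["contact_force"],1),"w",s["gripper_width"],"nose",manip.nose_length)
def gproj(f,X): # gate-frame mm (z world mm) -> pixel
    p=RG@(np.array(X[:2])/1000)+G; return proj(f,[*p,X[2]/1000])
E
python3 -c "
from h import *;st()"
```

```text
t 1.0833 gate mm [-115.1 -172.4] z 245.4 yaw 5.457588647168522 zt [ 5.e-04 -4.e-04 -1.e+00] F [ 1.1 -1.  -0.3] w 0.0011640357535139324 nose 0.014
```

play_rows --pt "28 -28 0 0 0 0" --pt "28 -28 0 0 0 0" --pt "28 -28 0 0 0 0" --pt "28 -28 0 0 0 0" --pt "28 -28 0 0 0 0"

```text
time: 1.5
tool_pos: [0.5287, -0.1472, 0.2454]
tool_rot: [0.0, 0.999, 0.048, 0.0]
contact_force: [0.5, -1.3, 0.9]
gripper_width: 0.001
grasp_force: 0.0
```

play_rows --pt "28 -28 0 0 0 0" --pt "0 0 0 0 0 0" --pt "0 0 0 0 0 0"

```text
time: 1.75
tool_pos: [0.5537, -0.1168, 0.245]
tool_rot: [-0.0, 0.999, 0.05, -0.0]
contact_force: [-0.1, -0.2, -0.7]
gripper_width: 0.003
grasp_force: 0.0
```

```bash
python3 -c "
from h import *;st()
f=imaging.grab_frame('wrist');save(f,'w1.png');print(f['fx'],np.round(f['mount'],3).tolist())"
```

```text
t 1.75 gate mm [52.8 -4.4] z 245.0 yaw 5.682934650091803 zt [-7.e-04  0.e+00 -1.e+00] F [-0.1 -0.2 -0.7] w 0.003440761538239973 nose 0.014
301.9227358554874 [[-0.0, -0.953, -0.304, 0.077], [1.0, -0.0, 0.0, 0.0], [-0.0, -0.304, 0.953, -0.13], [0.0, 0.0, 0.0, 1.0]]
```

View pics/w1.png

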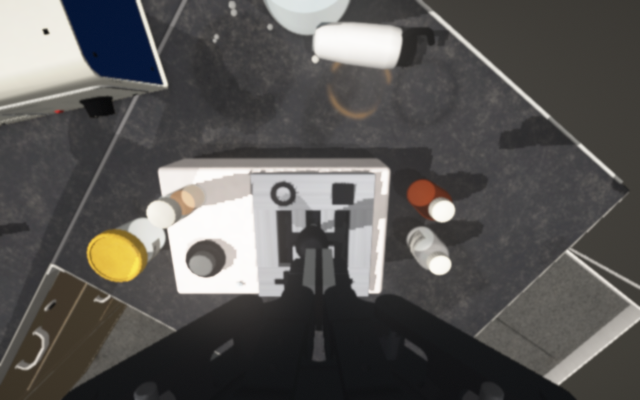

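The wrist view confirms the ring far left at (283,193) and the square far right (343,193), with the knob top at about (311,238) just ahead of the fingertips and the button at (206,256). I'll cross-check the frame from these.

```bash
cat >> h.py <<'E'
def wpose(f):
    s=manip.state(); T=np.eye(4);T[:3,:3]=q2R(s["tool_rot"]);T[:3,3]=s["tool_pos"]; T=T@np.array(f["mount"])
    f["R"]=T[:3,:3].T; f["t"]=-f["R"]@T[:3,3]; return f
def gate(w): return np.round(RG.T@(w[:2]-G)*1000,1)
E
python3 -c "
from h import *
f=wpose(imaging.grab_frame('wrist'))
for n,u,v,z in(('ring',283,193,.083),('sq',343,193,.083),('button',206,256,.092),('knob',311,236,.15),('vialtop',162,212,.136)): print(n,gate(ray(f,u,v,z)))
st(); print(gproj(f,(52.8,-4.4,231)))"
```

```text
ring [49.  28.8]
sq [ 49.  -31.3]
button [-16.2 110. ]
knob [31.5 -0.7]
vialtop [ 47.1 124. ]
t 1.85 gate mm [51.6 -6.2] z 245.1 yaw 5.478686766049126 zt [-7.e-04 -3.e-04 -1.e+00] F [-0.9  0.1  0. ] w -0.0016191555260248753 nose 0.014
[314.21257048 260.07595936]
```

play_rows --pt "17 -6 0 0 0 0" --pt "0 0 25 0 0 0" --pt "0 0 35 0 0 0" --pt "0 0 35 0 0 0" --pt "0 0 34 0 0 0"

```text
time: 2.27
tool_pos: [0.5687, -0.1125, 0.1154]
tool_rot: [0.0, 0.999, 0.047, 0.001]
contact_force: [0.3, -1.1, -0.3]
gripper_width: 0.003
grasp_force: 0.0
```

play_rows --pt "0 0 0 0 0 0" --pt "-6 0 0 0 0 0" --pt "-6 0 0 0 0 0" --pt "0 0 0 0 0 0"

```text
time: 2.6
tool_pos: [0.558, -0.1133, 0.1195]
tool_rot: [0.001, 0.999, 0.047, 0.002]
contact_force: [-0.2, -0.3, 0.7]
gripper_width: -0.002
grasp_force: 0.0
```

```bash
python3 -c "
from h import *
st()
f=wpose(imaging.grab_frame('wrist'));cv2.imwrite('pics/w2.png',f['image'][:,:,::-1])"
```

```text
t 2.6 gate mm [57.4 -1.3] z 119.5 yaw 5.404305921022991 zt [ 0.0041 -0.0017 -1.    ] F [-0.2 -0.3  0.7] w -0.0018171996891520336 nose 0.014
```

View pics/w2.png

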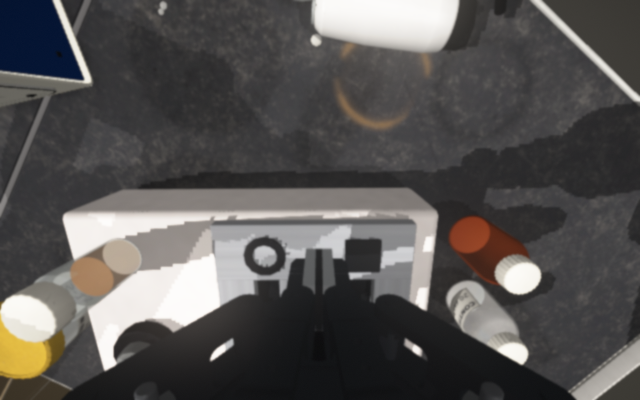

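play_rows --pt "-5 0 0 0 0 0" --pt "-5 0 1 0 0 0" --pt "-5 0 1 0 0 0" --pt "-4 0 0 0 0 0" --pt "-4 0 0 0 0 0"

```text
time: 3.07
tool_pos: [0.5345, -0.1142, 0.1149]
tool_rot: [0.0, 0.999, 0.048, 0.001]
contact_force: [1.1, 0.3, 0.9]
gripper_width: 0.002
grasp_force: 0.0
```

play_rows --pt "-4 0 0 0 0 0" --pt "-3 0 0 0 0 0" --pt "0 0 0 0 0 0"

```text
time: 3.32
tool_pos: [0.527, -0.1149, 0.1143]
tool_rot: [-0.0, 0.999, 0.048, -0.0]
contact_force: [0.5, 0.8, 1.0]
gripper_width: -0.001
grasp_force: 0.0
```

```bash
python3 -c "
from h import *
st()
f=imaging.grab_frame('scene');a=cv2.resize(f['image'][140:240,250:400],(600,400),interpolation=cv2.INTER_CUBIC)
cv2.imwrite('pics/s2.png',a[:,:,::-1])
for p in((0,0,80),(0,0,132),(0,0,154)): print((gproj(f,p)-[250,140])*4)"
```

```text
t 3.3167 gate mm [26.4  0.1] z 114.3 yaw 5.464167177024185 zt [-2.e-04  1.e-04 -1.e+00] F [0.5 0.8 1. ] w -0.0014712513459263436 nose 0.014
[364.59148698 241.62941236]
[368.67896038 143.93651432]
[370.47877582 100.91991966]
```

View pics/s2.png

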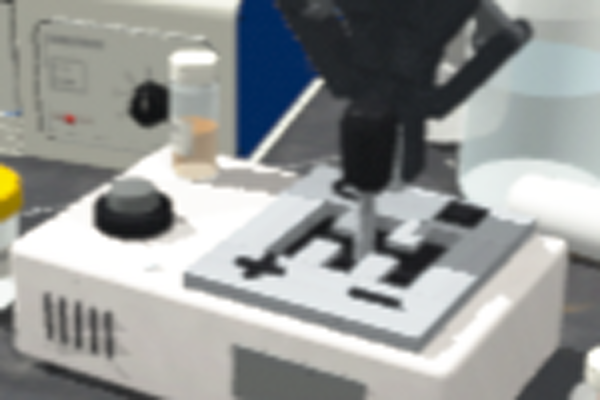

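The scene crop shows the lever upright at (366,150 to 235), at the cross slot. Next I go round to its right side.

play_rows --pt "14 0 0 0 0 0" --pt "0 22 0 0 0 0" --pt "0 22 0 0 0 0" --pt "-20 0 0 0 0 0" --pt "-20 0 0 0 0 0"

```text
time: 3.78
tool_pos: [0.5055, -0.1622, 0.1137]
tool_rot: [-0.0, 0.999, 0.047, -0.001]
contact_force: [0.3, -0.1, 0.3]
gripper_width: -0.001
grasp_force: 0.0
```

play_rows --pt "0 -4 0 0 0 0" --pt "0 -5 0 0 0 0" --pt "0 -5 0 0 0 0" --pt "0 -5 0 0 0 0" --pt "0 -4 0 0 0 0"

```text
time: 4.2
tool_pos: [0.504, -0.1375, 0.1143]
tool_rot: [0.0, 0.999, 0.048, 0.0]
contact_force: [-0.8, -0.3, 0.2]
gripper_width: -0.002
grasp_force: 0.5
```

```bash
python3 -c "
from h import *
st()"
```

```text
t 4.2 gate mm [  1.4 -20.3] z 114.3 yaw 5.522699346345105 zt [ 0.e+00 -1.e-04 -1.e+00] F [-0.8 -0.3  0.2] w -0.0023243720667668 nose 0.014
```

play_rows --pt "0 -5 0 0 0 0" --pt "0 -5 0 0 0 0" --pt "0 -5 0 0 0 0" --pt "0 -5 0 0 0 0" --pt "0 -5 0 0 0 0"

```text
time: 4.62
tool_pos: [0.5013, -0.1128, 0.1144]
tool_rot: [0.0, 0.999, 0.048, 0.0]
contact_force: [-0.0, -1.0, -0.2]
gripper_width: -0.002
grasp_force: 0.4
```

play_rows --pt "0 -3 0 0 0 0" --pt "0 0 0 0 0 0" --pt "0 0 0 0 0 0"

```text
time: 4.87
tool_pos: [0.5009, -0.1101, 0.1142]
tool_rot: [-0.0, 0.999, 0.048, -0.0]
contact_force: [0.6, -0.8, -0.5]
gripper_width: -0.001
grasp_force: 0.0
```

```bash
python3 -c "
from h import *
st()
f=imaging.grab_frame('scene');a=cv2.resize(f['image'][140:240,250:400],(600,400),interpolation=cv2.INTER_CUBIC)
cv2.imwrite('pics/s3.png',a[:,:,::-1])
for t in(.0,.3,.36,.42):
  for l in(70,122,144): print(t,l,(gproj(f,(0,l*np.sin(t),10+l*np.cos(t)))-[250,140])*4)"
```

```text
t 4.8667 gate mm [0.9 7.3] z 114.2 yaw 5.488095858443587 zt [-2.e-04  4.e-04 -1.e+00] F [ 0.6 -0.8 -0.5] w -0.0009193873327162684 nose 0.014
0.0 70 [364.59148698 241.62941236]
0.0 122 [368.67896038 143.93651432]
0.0 144 [370.47877582 100.91991966]
0.3 70 [326.92188617 237.34396176]
0.3 122 [301.71975952 138.42203431]
0.3 144 [290.77338426  95.45595633]
0.36 70 [319.7518601  237.90345826]
0.36 122 [289.13899616 139.88775245]
0.36 144 [275.88242203  97.44309673]
0.42 70 [312.76662797 238.925771  ]
0.42 122 [276.94152813 142.17634847]
0.42 144 [261.47536439 100.40835853]
```

View pics/s3.png

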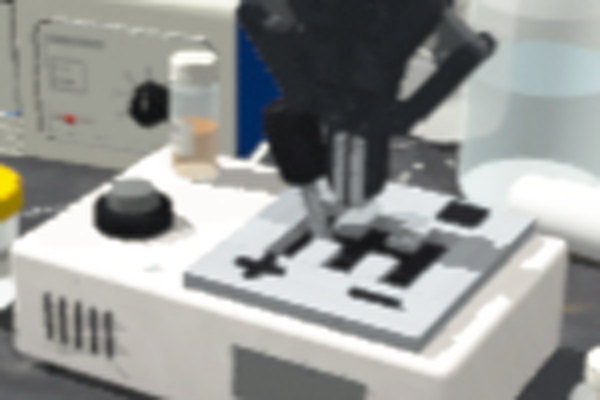

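The knob is now at about (297,145), a tilt of roughly 0.33 rad left. I'll keep pushing gently.

play_rows --pt "0 -2 0 0 0 0" --pt "0 -2 0 0 0 0" --pt "0 -1 0 0 0 0" --pt "0 0 0 0 0 0"

```text
time: 5.25
tool_pos: [0.5005, -0.1053, 0.1144]
tool_rot: [0.0, 0.999, 0.048, 0.0]
contact_force: [0.6, -0.2, 0.1]
gripper_width: 0.001
grasp_force: 0.3
```

play_rows --pt "0 -1.5 0 0 0 0" --pt "0 0 0 0 0 0" --pt "0 0 0 0 0 0"

```text
time: 5.5
tool_pos: [0.5004, -0.1039, 0.1144]
tool_rot: [-0.0, 0.999, 0.048, 0.0]
contact_force: [0.9, -0.3, 0.6]
gripper_width: -0.0
grasp_force: 0.3
```

play_rows --pt "0 -1.5 0 0 0 0" --pt "0 0 0 0 0 0" --pt "0 0 0 0 0 0"

```text
time: 5.75
tool_pos: [0.5002, -0.1024, 0.1142]
tool_rot: [0.0, 0.999, 0.048, -0.0]
contact_force: [0.8, -2.1, -0.8]
gripper_width: 0.004
grasp_force: 0.5
```

```bash
python3 -c "
from h import *
st()
f=imaging.grab_frame('scene');a=cv2.resize(f['image'][140:240,250:400],(600,400),interpolation=cv2.INTER_CUBIC)
cv2.imwrite('pics/s4.png',a[:,:,::-1])"
```

```text
t 5.75 gate mm [ 0.9 15. ] z 114.2 yaw 5.475560991041052 zt [-1.e-04 -1.e-04 -1.e+00] F [ 0.8 -2.1 -0.8] w 0.0037135207001388728 nose 0.014
```

View pics/s4.png

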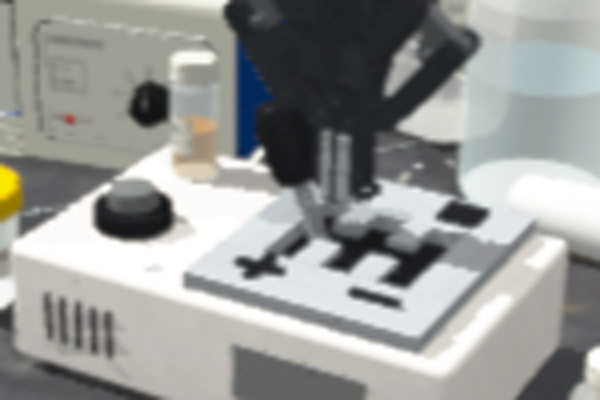

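The knob is at about (285,148), roughly 0.38 to 0.40 rad. I'll push on until the stop is felt.

play_rows --pt "0 -1.5 0 0 0 0" --pt "0 0 0 0 0 0" --pt "0 0 0 0 0 0"

```text
time: 6.05
tool_pos: [0.5, -0.1009, 0.1142]
tool_rot: [-0.0, 0.999, 0.048, -0.0]
contact_force: [1.2, -1.5, -0.5]
gripper_width: 0.002
grasp_force: 0.5
```

play_rows --pt "0 -1 0 0 0 0" --pt "0 0 0 0 0 0" --pt "0 0 0 0 0 0"

```text
time: 6.3
tool_pos: [0.4999, -0.0999, 0.1143]
tool_rot: [-0.0, 0.999, 0.048, -0.0]
contact_force: [1.1, -1.4, -0.8]
gripper_width: 0.003
grasp_force: 0.6
```

play_rows --pt "0 -0.8 0 0 0 0" --pt "0 0 0 0 0 0" --pt "0 0 0 0 0 0"

```text
time: 6.55
tool_pos: [0.4999, -0.0991, 0.1143]
tool_rot: [-0.0, 0.999, 0.048, -0.0]
contact_force: [-0.1, -1.1, 0.2]
gripper_width: 0.004
grasp_force: 0.6
```

play_rows --pt "0 -1 0 0 0 0" --pt "0 0 0 0 0 0" --pt "0 0 0 0 0 0"

```text
time: 6.8
tool_pos: [0.4998, -0.0981, 0.1143]
tool_rot: [-0.0, 0.999, 0.048, 0.0]
contact_force: [0.2, -1.2, -0.2]
gripper_width: 0.002
grasp_force: 0.6
```

play_rows --pt "0 -1 0 0 0 0" --pt "0 0 0 0 0 0" --pt "0 0 0 0 0 0"

```text
time: 7.05
tool_pos: [0.4997, -0.0972, 0.1143]
tool_rot: [0.0, 0.999, 0.048, 0.0]
contact_force: [0.3, -1.7, -1.4]
gripper_width: 0.003
grasp_force: 0.8
```

```bash
python3 -c "
from h import *
st()
f=imaging.grab_frame('scene');a=cv2.resize(f['image'][140:240,250:400],(600,400),interpolation=cv2.INTER_CUBIC)
# dark blob of knob left of the fingers
for v in range(104,186,8):
    print(v,''.join('#' if a[v,u].mean()<45 else '+' if a[v,u].mean()<90 else '.' for u in range(230,400,4)))
b=f['image']"
```

```text
t 7.05 gate mm [ 0.9 20.3] z 114.3 yaw 5.477266722088484 zt [ 0.e+00 -1.e-04 -1.e+00] F [ 0.3 -1.7 -1.4] w 0.0025691326009082247 nose 0.014
104 ..++#++++##################################
112 ..++++++#################################++
120 ..+####################################+...
128 ..+#################+..++++#######+++++++..
136 ..++################+..++...+#####+....++++
144 ..+++##############++..++...+#####+........
152 ..+#++#############++..+....+####+.........
160 .......+###########+...+....+####++........
168 ........+##########+...+....+####++........
176 .........##########+...+....+####++........
184 ..........+#####++.....+....##+....++......
```

play_rows --pt "0 -1 0 0 0 0" --pt "0 0 0 0 0 0" --pt "0 0 0 0 0 0"

```text
time: 7.35
tool_pos: [0.4996, -0.0965, 0.1142]
tool_rot: [0.0, 0.999, 0.048, -0.0]
contact_force: [-0.4, -4.4, -2.8]
gripper_width: 0.0
grasp_force: 2.0
```

play_rows --pt "0 -1 0 0 0 0" --pt "0 0 0 0 0 0" --pt "0 0 0 0 0 0"

```text
time: 7.6
tool_pos: [0.4995, -0.0959, 0.1141]
tool_rot: [0.001, 0.999, 0.048, 0.0]
contact_force: [0.9, -5.4, -3.4]
gripper_width: 0.001
grasp_force: 3.0
```

Stop reached at about 5 N. Back off and go round to the near side.

play_rows --pt "0 12 0 0 0 0" --pt "-15 8 0 0 0 0" --pt "-28 0 0 0 0 0" --pt "0 -21 0 0 0 0" --pt "0 -21 0 0 0 0"

```text
time: 8.02
tool_pos: [0.4539, -0.0777, 0.1145]
tool_rot: [-0.001, 0.999, 0.046, 0.0]
contact_force: [0.5, 0.2, -0.0]
gripper_width: 0.002
grasp_force: 0.0
```

play_rows --pt "0 0 0 0 0 0" --pt "5 0 0 0 0 0" --pt "5 0 0 0 0 0" --pt "4 0 0 0 0 0" --pt "4 0 0 0 0 0"

```text
time: 8.43
tool_pos: [0.4734, -0.0762, 0.1145]
tool_rot: [-0.0, 0.999, 0.047, 0.0]
contact_force: [-0.9, -0.5, 0.9]
gripper_width: -0.004
grasp_force: 0.7
```

```bash
python3 -c "
from h import *
st()"
```

```text
t 8.4333 gate mm [-23.2  43.7] z 114.5 yaw 5.443804603359603 zt [ 0.e+00  1.e-04 -1.e+00] F [-0.9 -0.5  0.9] w -0.0037779071551172307 nose 0.014
```

play_rows --pt "3 0 0 0 0 0" --pt "3 0 0 0 0 0" --pt "3 0 0 0 0 0" --pt "3 0 0 0 0 0" --pt "0 0 0 0 0 0"

```text
time: 8.85
tool_pos: [0.4849, -0.0746, 0.1143]
tool_rot: [0.0, 0.999, 0.048, 0.0]
contact_force: [0.2, -0.2, 1.0]
gripper_width: -0.0
grasp_force: 0.3
```

play_rows --pt "3 0 0 0 0 0" --pt "3 0 0 0 0 0" --pt "3 0 0 0 0 0" --pt "3 0 0 0 0 0" --pt "0 0 0 0 0 0"

```text
time: 9.27
tool_pos: [0.4967, -0.0733, 0.1141]
tool_rot: [-0.0, 0.999, 0.048, -0.0]
contact_force: [-0.7, 0.4, -0.2]
gripper_width: 0.001
grasp_force: 0.5
```

```bash
python3 -c "
from h import *
st()"
```

```text
t 9.2667 gate mm [ 0.2 44.4] z 114.1 yaw 5.479469367871257 zt [-2.e-04  3.e-04 -1.e+00] F [-0.7  0.4 -0.2] w 0.001379590146051544 nose 0.014
```

Moving freely. Continue in small steps.

play_rows --pt "2 0 0 0 0 0" --pt "2 0 0 0 0 0" --pt "2 0 0 0 0 0" --pt "1 0 0 0 0 0" --pt "0 0 0 0 0 0"

```text
time: 9.68
tool_pos: [0.5036, -0.0726, 0.1143]
tool_rot: [-0.0, 0.999, 0.048, 0.0]
contact_force: [-0.7, 0.0, -0.9]
gripper_width: 0.003
grasp_force: 0.6
```

play_rows --pt "1.5 0 0 0 0 0" --pt "0 0 0 0 0 0" --pt "1.5 0 0 0 0 0" --pt "0 0 0 0 0 0" --pt "0 0 0 0 0 0"

```text
time: 10.1
tool_pos: [0.5065, -0.0724, 0.1143]
tool_rot: [-0.0, 0.999, 0.048, 0.0]
contact_force: [-1.2, 0.1, -1.1]
gripper_width: 0.001
grasp_force: 0.6
```

play_rows --pt "1 0 0 0 0 0" --pt "0 0 0 0 0 0" --pt "1 0 0 0 0 0" --pt "0 0 0 0 0 0" --pt "0 0 0 0 0 0"

```text
time: 10.52
tool_pos: [0.5085, -0.0723, 0.1143]
tool_rot: [0.0, 0.999, 0.048, 0.0]
contact_force: [-2.0, -1.5, -0.8]
gripper_width: 0.003
grasp_force: 0.7
```

```bash
python3 -c "
from h import *
st()"
```

```text
t 10.5167 gate mm [12.  44.3] z 114.3 yaw 5.472700260113622 zt [ 1.e-04 -0.e+00 -1.e+00] F [-2.  -1.5 -0.8] w 0.0028007850042813275 nose 0.014
```

play_rows --pt "1 0 0 0 0 0" --pt "0 0 0 0 0 0" --pt "1 0 0 0 0 0" --pt "0 0 0 0 0 0" --pt "0 0 0 0 0 0"

```text
time: 10.93
tool_pos: [0.5105, -0.072, 0.1144]
tool_rot: [-0.0, 0.999, 0.048, 0.0]
contact_force: [-1.6, -0.5, -0.5]
gripper_width: 0.004
grasp_force: 0.7
```

play_rows --pt "1 0 0 0 0 0" --pt "0 0 0 0 0 0" --pt "0 0 0 0 0 0"

```text
time: 11.18
tool_pos: [0.5114, -0.0719, 0.1143]
tool_rot: [-0.0, 0.999, 0.048, -0.0]
contact_force: [-2.8, -0.3, -1.1]
gripper_width: 0.003
grasp_force: 0.8
```

play_rows --pt "1 0 0 0 0 0" --pt "0 0 0 0 0 0" --pt "0 0 0 0 0 0"

```text
time: 11.43
tool_pos: [0.512, -0.0719, 0.1141]
tool_rot: [0.0, 0.999, 0.048, -0.001]
contact_force: [-4.2, -0.4, -0.1]
gripper_width: 0.0
grasp_force: 1.8
```

play_rows --pt "1 0 0 0 0 0" --pt "0 0 0 0 0 0" --pt "0 0 0 0 0 0" --pt "0 0 0 0 0 0"

```text
time: 11.77
tool_pos: [0.5126, -0.0719, 0.114]
tool_rot: [0.0, 0.999, 0.048, -0.001]
contact_force: [-5.6, -1.4, 0.2]
gripper_width: 0.003
grasp_force: 2.7
```

play_rows --pt "-15 0 0 0 0 0" --pt "-20 0 0 0 0 0" --pt "-10 0 -30 0 0 0" --pt "0 -30 -20 0 0 0" --pt "0 -30 0 0 0 0"

```text
time: 12.18
tool_pos: [0.4664, -0.0171, 0.1704]
tool_rot: [0.001, 0.999, 0.046, 0.006]
contact_force: [1.5, 0.4, 1.6]
gripper_width: -0.001
grasp_force: 0.0
```

```bash
python3 -c "
from h import *
st()
f=imaging.grab_frame('scene');a=cv2.resize(f['image'][140:240,250:400],(600,400),interpolation=cv2.INTER_CUBIC)
g=imaging.grab_frame('top');b=cv2.resize(g['image'][155:250,265:375],(463,400),interpolation=cv2.INTER_CUBIC)
a=np.hstack([a[:,:340],b[:,:450]])
cv2.imwrite('pics/s5.png',a[:,:,::-1])
print('ring px',(gproj(f,(50,30,83))-[250,140])*4,'neck home',(gproj(f,(25,29,80))-[250,140])*4)
for l in (100,122,144):
  d=np.array([np.tan(.36),np.tan(.42),1]);d/=np.linalg.norm(d);print(l,(gproj(f,(l*d[0],l*d[1],10+l*d[2]))-[250,140])*4)"
```

```text
t 12.1833 gate mm [-24.6 103.2] z 170.4 yaw 5.2584360363133165 zt [ 0.0124 -0.0013 -0.9999] F [1.5 0.4 1.6] w -0.0007992040619966448 nose 0.014
ring px [356.83812747 184.84346302] neck home [335.82543505 208.70969117]
100 [327.00108719 169.88854052]
122 [319.90534159 127.20964309]
144 [312.82357157  84.61480487]
```

View pics/s5.png

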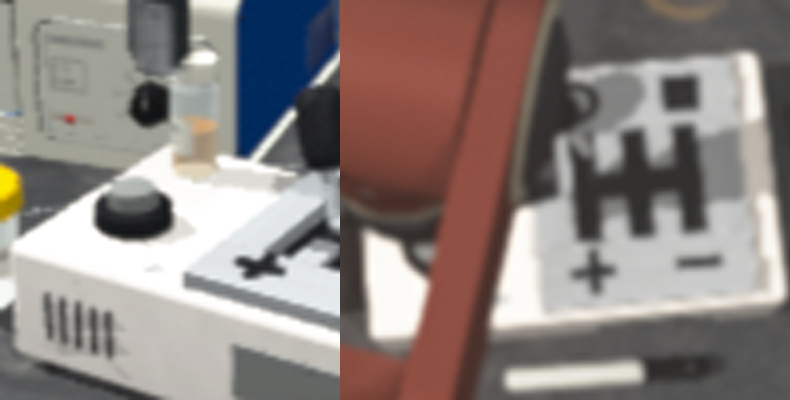

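The knob sits at about (320,127) in the scene crop, as predicted for fully home. The button top is at about (134,190). I'll verify both numerically.

```bash
python3 -c "
from h import *
st()
f=imaging.grab_frame('scene');a=cv2.resize(f['image'][140:240,250:400],(600,400),interpolation=cv2.INTER_CUBIC)
m=(a.mean(2)<50).astype(np.uint8)
for v in range(92,172,12):
    u=[x for x in range(270,375) if m[v,x]]; print(v,min(u,default=0),max(u,default=0),end=' | ')
i=f['image'].astype(int);u,v=250+134/4-.4,140+190/4-.4
print('btn',gate(ray(f,u,v,.092)),(gproj(f,(-25,118,92))-[250,140])*4)
s=a[175:207,95:180].mean(2);mm=(s>85)&(s<190);y,x=np.nonzero(mm);print(x.mean()+95,y.mean()+175)"
```

```text
t 12.2833 gate mm [-26.3 106.6] z 166.7 yaw 5.6666954338778615 zt [ 6.5e-03  9.0e-04 -1.0e+00] F [ 0.4 -0.  -1. ] w 0.0031578679165972603 nose 0.014
92 270 339 | 104 270 345 | 116 270 346 | 128 298 347 | 140 301 348 | 152 303 349 | 164 308 344 | btn [-29.3 115.6] [133.13368712 184.21358328]
127.98373454782043 192.24007807417047
```

Lever is home (knob at column 322, predicted 320). Now the button.

play_rows --pt "0 -10 0 0 0 0" --pt "0 0 30 0 0 0" --pt "0 0 20 0 0 0" --pt "0 0 0 0 0 0" --pt "0 0 0 0 0 0"

```text
time: 12.75
tool_pos: [0.461, -0.0064, 0.1129]
tool_rot: [-0.0, 0.999, 0.047, -0.002]
contact_force: [0.6, -0.1, 0.7]
gripper_width: -0.005
grasp_force: 0.0
```

```bash
python3 -c "
from h import *
st()"
```

```text
t 12.75 gate mm [-29.  114.3] z 112.9 yaw 5.428725334115949 zt [-3.4e-03  8.0e-04 -1.0e+00] F [ 0.6 -0.1  0.7] w -0.0049625752587201906 nose 0.014
```

play_rows --pt "2 -2 5 0 0 0" --pt "0 0 4 0 0 0" --pt "0 0 2 0 0 0" --pt "0 0 0 0 0 0"

```text
time: 13.08
tool_pos: [0.4647, -0.0044, 0.1042]
tool_rot: [0.0, 0.999, 0.048, 0.001]
contact_force: [2.1, -0.1, 1.6]
gripper_width: -0.002
grasp_force: 0.9
```

play_rows --pt "0 0 1.5 0 0 0" --pt "0 0 1.5 0 0 0" --pt "0 0 0 0 0 0"

```text
time: 13.33
tool_pos: [0.4646, -0.0044, 0.1011]
tool_rot: [0.0, 0.999, 0.048, 0.001]
contact_force: [2.8, -0.8, 3.9]
gripper_width: -0.002
grasp_force: 1.7
```

play_rows --pt "0 0 1 0 0 0" --pt "0 0 0 0 0 0" --pt "0 0 0 0 0 0"

```text
time: 13.58
tool_pos: [0.4646, -0.0044, 0.1001]
tool_rot: [0.0, 0.999, 0.048, 0.001]
contact_force: [3.6, 0.7, 3.5]
gripper_width: -0.001
grasp_force: 2.1
```

play_rows --pt "0 0 1 0 0 0" --pt "0 0 0 0 0 0" --pt "0 0 0 0 0 0"

```text
time: 13.83
tool_pos: [0.4646, -0.0044, 0.0999]
tool_rot: [0.0, 0.999, 0.048, 0.001]
contact_force: [0.3, 0.0, 9.5]
gripper_width: 0.001
grasp_force: 4.8
```

play_rows --pt "0 0 1 0 0 0" --pt "0 0 0 0 0 0" --pt "0 0 0 0 0 0"

```text
time: 14.08
tool_pos: [0.4647, -0.0044, 0.0998]
tool_rot: [0.0, 0.999, 0.048, 0.001]
contact_force: [-3.0, 0.4, 14.7]
gripper_width: -0.001
grasp_force: 7.4
```

The button is bottomed. Retract straight up.

play_rows --pt "0 0 -10 0 0 0" --pt "0 0 -30 0 0 0" --pt "0 0 -40 0 0 0" --pt "0 0 -40 0 0 0" --pt "-30 0 -20 0 0 0"

```text
time: 14.5
tool_pos: [0.4361, -0.0072, 0.2416]
tool_rot: [0.0, 0.999, 0.048, 0.002]
contact_force: [-0.1, -1.0, 1.7]
gripper_width: -0.001
grasp_force: 0.0
```

play_rows --pt "-40 0 0 0 0 0" --pt "-20 0 0 0 0 0" --pt "0 0 0 0 0 0" --pt "0 0 0 0 0 0" --pt "0 0 0 0 0 0"

```text
time: 14.92
tool_pos: [0.3738, -0.0127, 0.2364]
tool_rot: [-0.0, 0.999, 0.048, -0.001]
contact_force: [0.4, 0.3, 0.2]
gripper_width: 0.005
grasp_force: 0.0
```

```bash
python3 -c "
from h import *
st()
f=imaging.grab_frame('scene');save(f,'end.png')"
```

```text
t 14.9167 gate mm [-116.4  116.4] z 236.4 yaw 5.468402429994958 zt [-1.7e-03  5.0e-04 -1.0e+00] F [0.4 0.3 0.2] w 0.004722892300922994 nose 0.014
```

View pics/end.png

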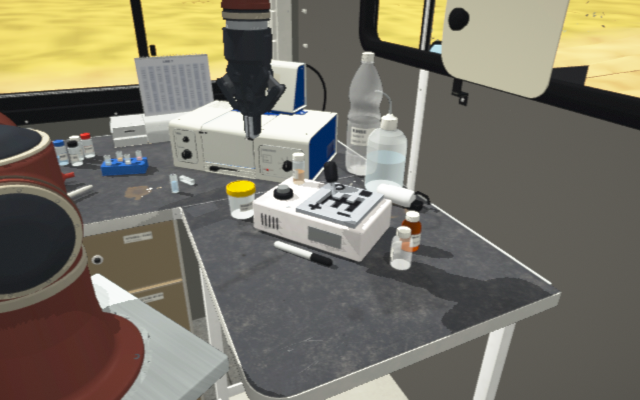

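The lever knob is at (331,172), far left by the ring. The button is up at (284,190), and the vial, cup, bottles and pen are where they started.

```bash
python3 -c "
from h import *
print(manip.job_done())"
```

```text
the job is handed in; nothing more can be done
None
```

The lever is home in the ring slot, the start button was pressed fully and came back up, and nothing around the unit was disturbed by the last picture; the job was handed in after about 15 s, and no verdict came back.

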